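# Fit the push-button handle to a dough press

## Robot

A 6-joint arm with a two-finger parallel gripper is mounted at the origin on the work surface. World frame = base frame: x ahead of the robot, y to its left, z up, the work surface at z = 0. Lengths are in m, angles in rad, forces in N, time in s.
With the tool pointing down it reaches from about 0.35 to 0.775 m from the base axis. Payload 5.5 kg.
Tool frame: the origin (TCP) lies at the very end of the fingers, on their centre line; the grasp point (between the pads) lies 19 mm behind it; z points along the fingers, y is the line along which they close (so a half turn about z gives the same grasp; the last joint's range is limited). The gripper opens to 85 mm and grips with 20 to 120 N. Pads are 22 mm wide; open, the fingers measure 114 mm over their backs; the gripper's body (76 mm by 85 mm) begins 54 mm behind the grasp point. The pads swing forward as they close: fully open they stand 13 mm farther back than shut.
Start: joints at [1.069, 0.313, 0.046, 1.304, 0, 1.431], TCP at [0.204, 0.538, 0.231] pointing down, gripper open.
Joint ranges: [-2.76, 2.76], [-0.86, 1.69], [-1.03, 1.26], [-2.2, 2.34], [-1.47, 1.5], [-3.14, 3.14]. Speed limits (rad/s): [2.57, 2.57, 3.14, 3.14, 3.14, 3.14].

## Interface

Orientations are given as a unit quaternion [w, x, y, z].
In Python, from workcell import env, cams, ticket, spotter gives the robot as it stands.
- The arm moves only by the tool jog_arm, never from a script. Its argument "increments" is a list that holds one entry, the list of rows, each a list of 7 numbers: the shift along the tool's x, y, z in units of 0.25 m (1.0 is 0.25 m), then the turn, a rotation vector about the tool's x, y, z in units of 180 degrees (1.0 is 180 degrees), then the closure in counts, from 0 (fully open) to 255 (shut). A call has 1 to 20 rows; each row shifts and turns the commanded pose from where the row before left it, along the tool's axes as they then stand; what a row does not reach is not made up. A row lasts 1/10 s, in which the tool goes at most 50 mm and 8.59 degrees, less where a joint would pass 70% of its speed; a pose out of reach is approached as far as the arm can. A call with a number of a shift or a turn outside -1 to 1 is refused whole. A call with a gripper value outside its range is refused whole. The fingers move at their own pace and stop on an object; "force" is the grip in N (left out, the last holds). Time passes only in rows, so rows that do not move let the fingers close. It gives the time, the measured TCP pose, the force, the opening and the grip force at its end, in the units of the state.
- env.get_state(): the state, without advancing time (a new reading comes with each control period).
- cams.read_camera(name): name is "scene" or "top" or "wrist"; returns a dict with "pixels" (480x640x3 uint8, red, green, blue), "fx", "fy", "cx", "cy" (pixels), "xyz" and "attitude" of the camera in the world; the wrist camera has in their place "mount" (4x4, takes a point from camera to tool coordinates, whose origin is the TCP and whose axes are the flange's). Camera axes: x right, y down, z forward; pixel columns grow to the right and rows downward; lengths in m; the calibration is good to about 2 mm. A picture is of the moment at which its call begins: read the wrist's pose just before it. There is no depth.
- ticket.hand_in(): hands the job in; it is judged then, once.
Trained networks look in the newest picture that a camera, given by its name, has taken for a name from the list of things; names that differ only in an ending like _2 or _b are one class to them, and where a whole thing is asked for, a point or a joint stands for the part that bears it (a point fixed in the world has none). Each returns a list of dicts, best first, with "conf" (0 to 1); they miss things now and then, are a little off and sometimes report something else, mostly with a low value. They report only what shows in the picture. A call takes as long as a camera call. They do not tell look-alikes from the thing itself.
- spotter.find_in(target, camera): "uv" ([column, row] in pixels, amid what is visible of it).
- spotter.cut_out(target, camera): "region" (480x640 bool, what is visible of it) and "uv" ([column, row] in pixels, amid what is visible of it).
- spotter.landmark_of(target, camera): "uv" ([column, row] in pixels: a listed point, or the origin of a listed thing).
The state is a dict: "clock": time; "joint_pos": joint angles; "qvel": joint speeds; "tau": joint torques, N m; "tcp_pos": TCP position; "orientation": TCP orientation; "wrist_force": force on the tool from outside, world axes, zero at the start; "ft_torque": the same for the moment, N m; "finger_gap": finger opening in m; "grip_force": force on a finger pad.
Only numpy, scipy, OpenCV 4.12 (cv2) and the standard library are available. Lean on these libraries where they do the work, as an engineer would, in place of code of your own. Each camera call takes 0.05 s, during which the arm holds its last target. There are 200 camera calls.

## Task

Fit the loose handle to the dough press: slide the square tube onto the stub of the press's lever until it meets the spring button, press the button in so that the tube can pass over it, and push the tube on until the button springs out through the hole in the tube's side. Go by feel and push gently, never ram or force the parts; then let go, and leave the other things on the table where they are.

Things in the scene. Friction and masses are not known exactly. Their poses are not given: they have to be found in the camera images.
- handle_center (a point): Centre of the loose handle: a straight square aluminium tube 27 x 27 mm outside, 21.6 x 21.6 inside, 200 long, 0.17 kg; its far half is sleeved in black ribbed rubber of the same size and capped. It lies flat on the table (this point 13.5 mm up). Its x axis runs along the tube to the open mouth, z up; the hole is in the -y side.
- handle_mouth (a point): Middle of the handle's open mouth, on the tube's axis, 100 mm along +x from handle_center; same axes. The mouth is reamed: inside, it widens by 1.9 mm on each side over the last 3 mm.
- handle_hole (a point): Point on the tube's axis level with the handle's hole, 30 mm behind the mouth; same axes. The hole, 12 mm across, goes through the 2.7 mm wall on the tube's -y side only. When the handle is locked on, this point lies at the point stub.
- stub (a point): Point on the axis of the press's stub, a fixed level square steel bar 20 x 20 mm, where the spring button sits; 75 mm above the table. x points along the stub into the press, the way the tube goes on; y level, z up. The stub's free end is 55 mm back (-x). 25.5 mm past this point a black spring collar (20 mm wide, 32 high) meets the tube's mouth; it gives up to 6 mm.
- stub_end (a point): Middle of the stub's free end, 55 mm along -x from stub; same axes. The end is bevelled 2 mm. The collar at the stub's root takes up rattle: the tube must be pushed 2.5 to 4.5 mm into it, against 2 N plus 3.2 N per mm (10 to 16 N), before the button can spring into the hole; it then presses the tube back onto the button.
- press_center (a point): Centre of the dough press, on the table, 166.5 mm along +x from stub and 75 mm below it: two round hinged aluminium plates, 200 mm across and 32 high, shut under the steel lever that lies over them and ends in the stub. The plates' hinge (34 mm high) begins 44 mm past the button; the lever bar is 20 mm wide, 32 high. All is fixed to the table.
- button (a joint): How far the spring button is pressed in, m: 0 out, 0.008 flush. A steel stud 10 mm across, standing 8 mm out of the stub's -y side at the point stub: straight for 4.5 mm, then a 3.5 mm dome. Spring 1.5 N plus 0.6 N per mm. The tube stops dead on the straight side; with the button held in to the tube's outer face (3 to 5 mm) or deeper, the tube's mouth rides over the dome under some 10 N.
Mind the look-alikes: they are no part of the job. What is shaped like the part that bears handle_center but orange is not meant.

How it is judged:
On the way, in this order (a step that is already met when the one before it is completed fails the run):
1. the tube's mouth is on the stub, 10 mm or more (x of handle_mouth in the frame of stub between -0.045 and 0.004 m and y of handle_mouth in the frame of stub between -0.005 and 0.005 m and z of handle_mouth in the frame of stub between -0.005 and 0.005 m), for 0.1 s.
2. the button is pressed in and the tube's mouth has passed over it (x of handle_mouth in the frame of stub between 0.006 and 0.025 m and y of handle_mouth in the frame of stub between -0.005 and 0.005 m and z of handle_mouth in the frame of stub between -0.005 and 0.005 m and value of joint button above 0.004 m), for 0.05 s.
At the end, for the whole second after the job is handed in: The button has sprung out through the hole in the tube (pressed in by less than 2 mm), the hole lies within 5 mm of the button's place (a little short of it, held back by the collar), the tube lies along the stub within 0.06 rad, at rest and released (value of joint button below 0.002 m and distance between handle_hole and stub below 0.005 m and angle between the x axis of handle_center and the x axis of stub, either way round below 0.06 rad and linear speed of handle below 0.02 m/s); the robot touches nothing.
It fails at once if the handle rammed against the spring button with more than 30 N (contact force between handle and button above 30 N).
It fails at once if the handle forced against the press or its stub with more than 60 N (contact force between handle and press above 60 N).
It fails at once if one of the other things on the table moved by more than 30 mm (distance of any of rolling_pin, bowl, sugar_jar, cutter_large, cutter_small, pastry_brush, tart_tins, scraper from where it was at the start of the episode above 0.03 m).
It also fails if it takes over 67 s, if anything falls off the work surface, if the arm or the gripper's body presses on something with over 40 N, if the wrist force passes 120 N, or if a joint passes its speed limit or range.

## Working session

There is one attempt and no reset: what is moved stays moved. The work goes in short steps, Python scripts to look and compute and a tool call to move; the robot and the scene stay as the last step left them, time stands still between calls to the robot, and variables do not carry over. Pictures are saved under pics/ and viewed, at most 10 in all, crops included, and the job is handed in when it is done.

Besides the shell and the picture viewer there is one more tool, called after "Call:" by a JSON object that holds its "op" and its "data". jog_arm: Moves the arm, as the interface text tells. Shifts and turns lie within -1 to 1; 1 stands for 0.25 m of shift or 180 degrees of turn. Its arguments: {"type":"object","properties":{"increments":{"type":"array"},"force":{"type":"number"}},"required":["increments"]}

```bash
mkdir -p pics; ls; cat > h.py <<'E'
import numpy as np, cv2
from scipy.spatial.transform import Rotation as R
from workcell import env, cams, ticket, spotter
def q2R(q): return R.from_quat([q[1],q[2],q[3],q[0]]).as_matrix()
def shot(name,fn=None):
    s=env.get_state(); c=cams.read_camera(name)
    if name=='wrist':
        M=np.array(c['mount']); T=q2R(s['orientation']); c['R']=T@M[:3,:3]; c['p']=T@M[:3,3]+np.array(s['tcp_pos'])
    else:
        a=np.array(c['attitude']); c['R']=a if a.shape==(3,3) else q2R(a); c['p']=np.array(c['xyz'])
    if fn: cv2.imwrite('pics/'+fn,c['pixels'][:,:,::-1])
    return c
def ray(c,uv):
    d=c['R']@np.array([(uv[0]-c['cx'])/c['fx'],(uv[1]-c['cy'])/c['fy'],1]); return c['p'],d
def onz(c,uv,z):
    p,d=ray(c,uv); return p+d*(z-p[2])/d[2]
def proj(c,P):
    q=c['R'].T@(np.array(P)-c['p']); return np.array([c['fx']*q[0]/q[2]+c['cx'],c['fy']*q[1]/q[2]+c['cy']])
E
cat > a.py <<'E'
from h import *
ims={}
for n in ['top','scene']:
    c=shot(n,n+'0.png'); print(n,c['p'].round(3),c['R'].round(3).tolist(),c['fx'])
    for t,z in [('handle_center',.0135),('handle_mouth',.0135),('handle_hole',.0135),('stub',.075),('stub_end',.075),('press_center',0)]:
        for r in spotter.landmark_of(t,n)[:3]: print(t,np.round(r['uv'],1),round(r['conf'],2),onz(c,r['uv'],z).round(4))
    for t in ['rolling_pin','bowl','sugar_jar','cutter_large','cutter_small','pastry_brush','tart_tins','scraper']:
        for r in spotter.find_in(t,n)[:1]: print(t,np.round(r['uv']),round(r['conf'],2),onz(c,r['uv'],.0).round(3))
print(env.get_state())
E
python3 a.py
```

```text
pics
top [ 0.37  -0.007  1.188] [[-0.017, -0.996, 0.091], [-1.0, 0.018, 0.011], [-0.013, -0.091, -0.996]] 457.83545507921616
handle_center [452.7 320.2] 0.8 [ 0.2904 -0.3405  0.0135]
handle_center [424.2 249. ] 0.61 [ 0.4726 -0.2757  0.0135]
handle_mouth [454.6 278.1] 0.92 [ 0.3966 -0.3501  0.0135]
handle_mouth [393.8 262.2] 0.62 [ 0.44   -0.1967  0.0135]
handle_hole [454.9 294. ] 0.65 [ 0.3563 -0.3491  0.0135]
handle_hole [402.2 255.2] 0.59 [ 0.4576 -0.2188  0.0135]
stub [271.  185.3] 0.94 [0.6324 0.1104 0.075 ]
stub_end [293.8 183.5] 0.81 [0.6358 0.0538 0.075 ]
press_center [212.  196.5] 0.9 [0.6231 0.2745 0.    ]Traceback (most recent call last):
  File "a.py", line 8, in <module>
    for r in spotter.find_in(t,n)[:1]: print(t,np.round(r['uv']),round(r['conf'],2),onz(c,r['uv'],.0).round(3))
             ~~~~~~~~~~~~~~~^^^^^
ValueError: it knows: button, handle_center, handle_hole, handle_mouth, press_center, stub, stub_end
```

```bash
sed -i '/rolling_pin/,+1d; s/0.png/1.png/' a.py; python3 a.py
```

```text
top [ 0.37  -0.007  1.188] [[-0.017, -0.996, 0.091], [-1.0, 0.018, 0.011], [-0.013, -0.091, -0.996]] 457.83545507921616
handle_center [455.  321.7] 0.89 [ 0.2866 -0.3462  0.0135]
handle_center [425.2 246.5] 0.76 [ 0.479  -0.2785  0.0135]
handle_mouth [452.2 282.6] 0.87 [ 0.3853 -0.3435  0.0135]
handle_mouth [389.9 261.9] 0.71 [ 0.441  -0.1867  0.0135]
handle_hole [453.5 291.6] 0.82 [ 0.3624 -0.3458  0.0135]
handle_hole [400.6 254. ] 0.66 [ 0.4608 -0.2148  0.0135]
stub [274.2 187.5] 0.84 [0.6267 0.1025 0.075 ]
stub [425.3 248.1] 0.19 [ 0.4693 -0.2644  0.075 ]
stub_end [294.8 181.9] 0.82 [0.6398 0.0513 0.075 ]
press_center [213.5 198.7] 0.67 [0.6171 0.2705 0.    ]
scene [ 1.008 -0.467  0.908] [[0.66, 0.566, -0.493], [0.751, -0.512, 0.417], [-0.016, -0.646, -0.763]] 556.9076896890986
handle_center [125.7 291.1] 0.95 [ 0.292  -0.3401  0.0135]
handle_center [223.7 304.5] 0.65 [ 0.4459 -0.2153  0.0135]
handle_center [203.3 338. ] 0.62 [ 0.4805 -0.2857  0.0135]
handle_mouth [147.8 325.6] 0.93 [ 0.3893 -0.3481  0.0135]
handle_mouth [234.  296.9] 0.87 [ 0.445  -0.1903  0.0135]
handle_hole [22
[... 237 characters left out ...]
66 0.    ]
{'clock': 1.05, 'joint_pos': array([ 1.06939240e+00,  3.13204115e-01,  4.61052136e-02,  1.30358025e+00,
       -4.19267728e-05,  1.43118755e+00]), 'qvel': array([0.00054738, 0.00232347, 0.00030277, 0.00074384, 0.00069279,
       0.00236566]), 'tau': array([-8.28168377e-04, -4.80480444e+01,  2.98819345e+01,  3.55279899e-04,
       -1.89696411e-04,  9.64924567e-06]), 'tcp_pos': array([0.20357336, 0.53781091, 0.23132298]), 'orientation': array([3.83531630e-05, 1.79912573e-01, 9.83682602e-01, 4.89979984e-05]), 'wrist_force': array([-0.75425957, -0.11337566,  0.59004376]), 'ft_torque': array([-0.05128884,  0.03091201,  0.0329335 ]), 'grip_force': 0.0, 'finger_gap': 0.08563449642359729}
```

View pics/top0.png

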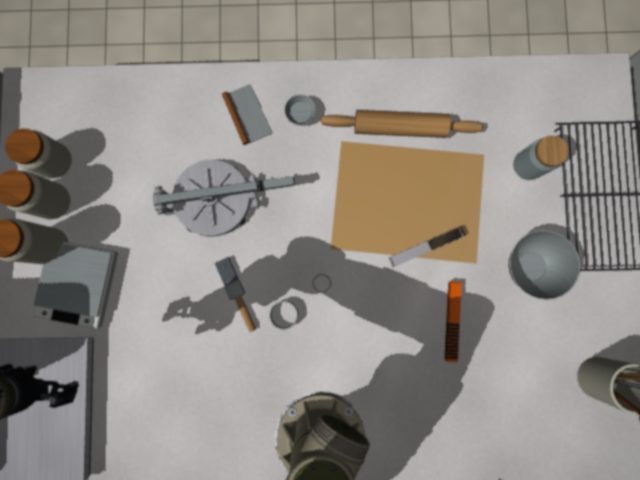

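Look-alikes: the grey tube with a black grip at (428,246) and the orange one at (453,320). By the description it is the grey one, with its mouth at (390,262). I'll check that in a crop.

```bash
cat >> h.py <<'E'
def plan(P,yaw,n,close=0,tilt=None):
    """rows from the measured pose to TCP P with tool down, tool x at yaw (deg): straight line, n rows"""
    s=env.get_state(); T=q2R(s['orientation']); p=np.array(s['tcp_pos'])
    y=np.radians(yaw); X=np.array([np.cos(y),np.sin(y),0]); Z=np.array([0,0,-1.]); G=np.c_[X,np.cross(Z,X),Z]
    rv=R.from_matrix(T.T@G).as_rotvec()
    for i in range(n):
        d=T.T@((np.array(P)-p)/n)/.25
        print([*np.round(d,3),*np.round(rv/n/np.pi,4),close]); T=T@R.from_rotvec(rv/n).as_matrix()
E
python3 - <<'E'
from h import *
a=cv2.imread('pics/scene0.png') if 0 else cv2.imread('pics/scene1.png')
cv2.imwrite('pics/crop.png',cv2.resize(a[200:400,100:500],None,fx=2,fy=2,interpolation=cv2.INTER_CUBIC))
c=cams.read_camera('wrist');print(np.round(c['mount'],3),c['fx'])
plan([.46,.10,.25],97,12)
E
```

```text
[[-0.    -0.963 -0.27   0.069]
 [ 1.    -0.     0.    -0.001]
 [-0.    -0.27   0.963 -0.143]
 [ 0.     0.     0.     1.   ]] 335.6892077261152
[np.float64(-0.132), np.float64(-0.106), np.float64(-0.006), np.float64(0.0), np.float64(-0.0), np.float64(0.0288), 0]
[np.float64(-0.141), np.float64(-0.094), np.float64(-0.006), np.float64(0.0), np.float64(-0.0), np.float64(0.0288), 0]
[np.float64(-0.149), np.float64(-0.081), np.float64(-0.006), np.float64(0.0), np.float64(-0.0), np.float64(0.0288), 0]
[np.float64(-0.155), np.float64(-0.067), np.float64(-0.006), np.float64(0.0), np.float64(-0.0), np.float64(0.0288), 0]
[np.float64(-0.161), np.float64(-0.053), np.float64(-0.006), np.float64(0.0), np.float64(-0.0), np.float64(0.0288), 0]
[np.float64(-0.165), np.float64(-0.038), np.float64(-0.006), np.float64(0.0), np.float64(-0.0), np.float64(0.0288), 0]
[np.float64(-0.168), np.float64(-0.023), np.float64(-0.006), np.float64(0.0), np.float64(-0.0), np.float64(0.0288), 0]
[np.float64(-0.169), np.float64(-0.008), np.float64(-0.006), np.float64(0.0), np.float64(-0.0), np.float64(0.0288), 0]
[np.float64(-0.169), np.float64(0.008), np.float64(-0.006), np.float64(0.0), np.float64(-0.0), np.float64(0.0288), 0]
[np.float64(-0.168), np.float64(0.023), np.float64(-0.006), np.float64(0.0), np.float64(-0.0), np.float64(0.0288), 0]
[np.float64(-0.165), np.float64(0.038), np.float64(-0.006), np.float64(0.0), np.float64(-0.0), np.float64(0.0288), 0]
[np.float64(-0.161), np.float64(0.053), np.float64(-0.006), np.float64(0.0), np.float64(-0.0), np.float64(0.0288), 0]
```

View pics/crop.png

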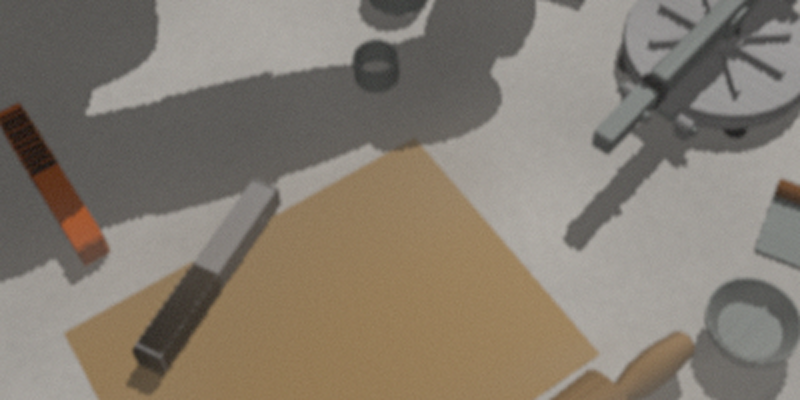

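The crop confirms the grey tube: mouth at crop (262,190), black grip end at (150,360). The orange one on the left is the decoy, and the stub end is at crop (605,135). Next I go over the stub for a wrist look.

```bash
python3 -c "
from h import *
plan([.61,.03,.26],97,16)" | sed 's/np.float64(\([^)]*\))/\1/g'; sed -i 's/print(\[\*np.round(d,3),\*np.round(rv\/n\/np.pi,4),close\])/print([float(v) for v in [*np.round(d,3),*np.round(rv\/n\/np.pi,4),close]])/' h.py
```

```text
[-0.14, -0.083, -0.007, 0.0, -0.0, 0.0216, 0]
[-0.145, -0.073, -0.007, 0.0, -0.0, 0.0216, 0]
[-0.15, -0.063, -0.007, 0.0, -0.0, 0.0216, 0]
[-0.154, -0.053, -0.007, 0.0, -0.0, 0.0216, 0]
[-0.157, -0.042, -0.007, 0.0, -0.0, 0.0216, 0]
[-0.16, -0.031, -0.007, 0.0, -0.0, 0.0216, 0]
[-0.161, -0.021, -0.007, 0.0, -0.0, 0.0216, 0]
[-0.162, -0.01, -0.007, 0.0, -0.0, 0.0216, 0]
[-0.163, 0.002, -0.007, 0.0, -0.0, 0.0216, 0]
[-0.162, 0.013, -0.007, 0.0, -0.0, 0.0216, 0]
[-0.161, 0.024, -0.007, 0.0, -0.0, 0.0216, 0]
[-0.159, 0.034, -0.007, 0.0, -0.0, 0.0216, 0]
[-0.156, 0.045, -0.007, 0.0, -0.0, 0.0216, 0]
[-0.153, 0.056, -0.007, 0.0, -0.0, 0.0216, 0]
[-0.149, 0.066, -0.007, 0.0, -0.0, 0.0216, 0]
[-0.144, 0.076, -0.007, 0.0, -0.0, 0.0216, 0]
```

Call:
{"op": "jog_arm", "data": {"increments": [[[-0.14,-0.083,-0.007,0,0,0.0216,0],[-0.145,-0.073,-0.007,0,0,0.0216,0],[-0.15,-0.063,-0.007,0,0,0.0216,0],[-0.154,-0.053,-0.007,0,0,0.0216,0],[-0.157,-0.042,-0.007,0,0,0.0216,0],[-0.16,-0.031,-0.007,0,0,0.0216,0],[-0.161,-0.021,-0.007,0,0,0.0216,0],[-0.162,-0.01,-0.007,0,0,0.0216,0],[-0.163,0.002,-0.007,0,0,0.0216,0],[-0.162,0.013,-0.007,0,0,0.0216,0],[-0.161,0.024,-0.007,0,0,0.0216,0],[-0.159,0.034,-0.007,0,0,0.0216,0],[-0.156,0.045,-0.007,0,0,0.0216,0],[-0.153,0.056,-0.007,0,0,0.0216,0],[-0.149,0.066,-0.007,0,0,0.0216,0],[-0.144,0.076,-0.007,0,0,0.0216,0],[0,0,0,0,0,0,0]]]}}

```text
clock: 2.8
tcp_pos: [0.6134, 0.0259, 0.2584]
orientation: [0.001, 0.665, 0.747, -0.0]
wrist_force: [0.0, -0.7, -1.1]
finger_gap: 0.0855
grip_force: 0.0
```

```bash
cat > w.py <<'E'
from h import *
import sys
c=shot('wrist',sys.argv[1]); print(env.get_state()['tcp_pos'])
for t,z in [('stub',.075),('stub_end',.075),('button',.075),('handle_center',.0135),('handle_mouth',.0135),('handle_hole',.0135)]:
    for r in spotter.landmark_of(t,'wrist')[:2]: print(t,np.round(r['uv'],1),round(r['conf'],2),onz(c,r['uv'],z).round(4))
E
python3 w.py w1.png
```

```text
[0.61168589 0.02788937 0.25844214]
stub [362.  134.3] 0.95 [0.6377 0.1066 0.075 ]
stub_end [357.7 195.4] 0.72 [0.6418 0.05   0.075 ]Traceback (most recent call last):
  File "w.py", line 5, in <module>
    for r in spotter.landmark_of(t,'wrist')[:2]: print(t,np.round(r['uv'],1),round(r['conf'],2),onz(c,r['uv'],z).round(4))
             ~~~~~~~~~~~~~~~~~~~^^^^^^^^^^^
ValueError: it knows: handle_center, handle_hole, handle_mouth, press_center, stub, stub_end
```

View pics/w1.png

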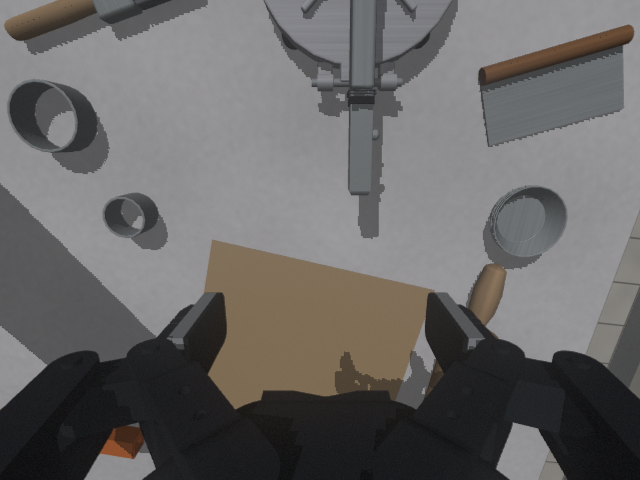

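The stub's top face spans columns 349–371, with its end at row 190. The button stands out to the right at (376,134), the far (+x) side, as expected. I'll measure the edges by gradient.

```bash
python3 - <<'E'
from h import *
import sys
c=shot('wrist')
g=cv2.cvtColor(c['pixels'],cv2.COLOR_RGB2GRAY).astype(int)
for r in range(110,200,8): print(r,g[r,342:384].tolist())
print('col360',g[176:204,360].tolist())
cv2.imwrite('pics/stubcrop.png',cv2.resize(c['pixels'][70:210,310:430,::-1],None,fx=5,fy=4,interpolation=cv2.INTER_NEAREST))
np.save('cam1.npy',dict(R=c['R'],p=c['p'],fx=c['fx'],fy=c['fy'],cx=c['cx'],cy=c['cy']),allow_pickle=True)
E
```

```text
110 [87, 85, 87, 86, 86, 87, 85, 85, 86, 81, 41, 45, 64, 82, 59, 60, 60, 61, 60, 62, 61, 61, 61, 60, 59, 58, 62, 61, 60, 61, 60, 61, 60, 59, 57, 48, 73, 87, 85, 88, 87, 88]
118 [89, 98, 138, 140, 139, 140, 140, 140, 140, 136, 114, 60, 90, 111, 110, 110, 110, 111, 109, 110, 109, 110, 110, 112, 110, 111, 110, 110, 108, 109, 110, 109, 110, 109, 108, 86, 87, 87, 85, 87, 87, 86]
126 [140, 141, 141, 142, 141, 142, 142, 141, 139, 134, 96, 70, 101, 110, 110, 110, 111, 110, 110, 110, 110, 109, 109, 110, 109, 109, 110, 109, 110, 109, 110, 109, 110, 108, 101, 87, 86, 86, 85, 86, 85, 85]
134 [140, 141, 141, 141, 142, 143, 143, 142, 141, 134, 95, 73, 109, 108, 108, 109, 109, 110, 109, 109, 110, 110, 109, 109, 108, 110, 109, 109, 111, 109, 110, 109, 109, 106, 91, 88, 87, 88, 87, 86, 87, 88]
142 [142, 142, 141, 142, 141, 142, 140, 141, 139, 132, 78, 74, 109, 109, 108, 109, 109, 109, 107, 109, 107, 109, 109, 109, 110, 110, 108, 109, 109, 109, 107, 108, 109, 104, 72, 93, 95, 95, 89, 77, 75, 88]
150 [141, 142, 141, 142, 141, 141, 141, 141, 142, 133, 68, 79, 108, 108, 108, 108, 107, 109, 107, 108, 107,
[... 745 characters left out ...]
47, 144, 137, 97, 74, 107, 108, 108, 106, 107, 106, 106, 107, 107, 108, 108, 108, 108, 106, 108, 107, 107, 107, 108, 108, 107, 99, 91, 90, 91, 90, 90, 90, 90, 100, 138]
190 [150, 150, 150, 150, 148, 146, 146, 147, 139, 82, 81, 107, 107, 107, 106, 107, 108, 107, 107, 106, 106, 108, 106, 107, 106, 106, 107, 108, 106, 107, 107, 106, 94, 92, 92, 92, 91, 92, 91, 91, 92, 91]
198 [150, 149, 151, 150, 149, 148, 147, 148, 149, 147, 140, 102, 75, 73, 73, 74, 73, 73, 73, 73, 73, 73, 73, 73, 73, 71, 72, 72, 74, 74, 80, 91, 91, 92, 93, 91, 92, 91, 91, 91, 91, 92]
col360 [108, 106, 108, 108, 107, 108, 107, 108, 106, 107, 108, 107, 106, 107, 107, 108, 107, 106, 108, 107, 101, 82, 73, 66, 94, 135, 140, 140]
```

View pics/stubcrop.png

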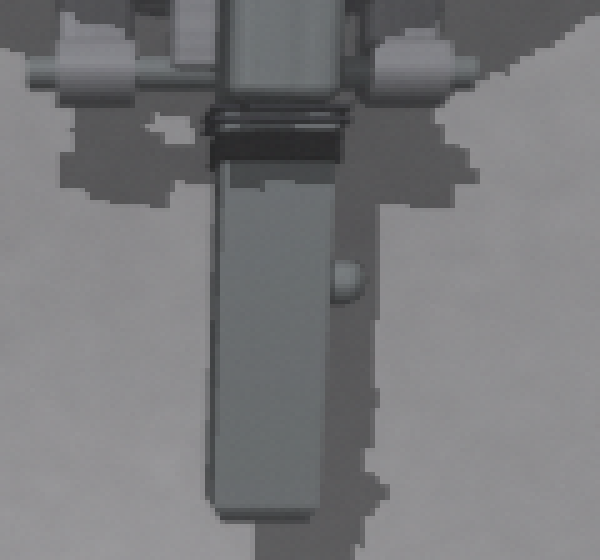

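```bash
python3 - <<'E'
from h import *
c=np.load('cam1.npy',allow_pickle=True).item()
a=onz(c,(365.6,126),.085);b=onz(c,(363.9,190),.085)
d=a-b;print('axis yaw',np.degrees(np.arctan2(d[1],d[0])),a,b)
print('width',onz(c,(377.1,126),.085)-onz(c,(354.1,126),.085),onz(c,(374.8,190),.085)-onz(c,(353,190),.085))
print('top end (stub x=-53)',onz(c,(363.9,197.3),.085),'button',onz(c,(379,141),.075), onz(c,(376.5,141),.075))
print(c['p'],proj(c,[.636,.107,.075]),env.get_state()['tcp_pos'],env.get_state()['orientation'])
plan([.457,-.215,.2],111.7,9)
E
```

```text
axis yaw 97.29092214697579 [0.63470301 0.11838053 0.085     ] [0.64194958 0.06174099 0.085     ]
width [0.02042281 0.00252358 0.        ] [0.02034712 0.00251673 0.        ]
top end (stub x=-53) [0.64300557 0.05493274 0.085     ] button [0.65022993 0.10745671 0.075     ] [0.64791365 0.10717044 0.075     ]
[0.60125583 0.09703487 0.40166277] [363.85553757 139.5560683 ] [0.60988665 0.030707   0.2591945 ] [-4.04730715e-04  6.61868128e-01  7.49620175e-01 -1.03815266e-04]
[-0.1, -0.081, 0.026, -0.0, -0.0, -0.009, 0.0]
[-0.098, -0.084, 0.026, -0.0, -0.0, -0.009, 0.0]
[-0.095, -0.086, 0.026, -0.0, -0.0, -0.009, 0.0]
[-0.093, -0.089, 0.026, -0.0, -0.0, -0.009, 0.0]
[-0.09, -0.092, 0.026, -0.0, -0.0, -0.009, 0.0]
[-0.088, -0.094, 0.026, -0.0, -0.0, -0.009, 0.0]
[-0.085, -0.097, 0.026, -0.0, -0.0, -0.009, 0.0]
[-0.082, -0.099, 0.026, -0.0, -0.0, -0.009, 0.0]
[-0.079, -0.101, 0.026, -0.0, -0.0, -0.009, 0.0]
```

Call:
{"op": "jog_arm", "data": {"increments": [[[-0.1,-0.081,0.026,0,0,-0.009,0],[-0.098,-0.084,0.026,0,0,-0.009,0],[-0.095,-0.086,0.026,0,0,-0.009,0],[-0.093,-0.089,0.026,0,0,-0.009,0],[-0.09,-0.092,0.026,0,0,-0.009,0],[-0.088,-0.094,0.026,0,0,-0.009,0],[-0.085,-0.097,0.026,0,0,-0.009,0],[-0.082,-0.099,0.026,0,0,-0.009,0],[-0.079,-0.101,0.026,0,0,-0.009,0],[0,0,0,0,0,0,0],[0,0,0,0,0,0,0],[0,0,0,0,0,0,0],[0,0,0,0,0,0,0]]]}}

```text
clock: 4.3
tcp_pos: [0.4582, -0.2144, 0.2012]
orientation: [0.0, 0.561, 0.828, 0.0]
wrist_force: [0.3, 0.5, -0.3]
finger_gap: 0.0857
grip_force: 0.0
```

```bash
sed -i "s/('button',.075),//" w.py; cat >> w.py <<'E'
np.save('cam2.npy',{k:c[k] for k in ['R','p','fx','fy','cx','cy']},allow_pickle=True)
E
python3 w.py w2.png
```

```text
[ 0.45816511 -0.21456329  0.20112615]
handle_center [319.8 278.5] 0.86 [ 0.4771 -0.2796  0.0135]
handle_center [127.2 266.1] 0.59 [ 0.2851 -0.3411  0.0135]
handle_mouth [216.6 303.8] 0.95 [ 0.3844 -0.3481  0.0135]
handle_mouth [317.4 188.6] 0.73 [ 0.4403 -0.1924  0.0135]
handle_hole [193.5 295.6] 0.73 [ 0.3586 -0.348   0.0135]
handle_hole [319.1 215.1] 0.71 [ 0.4515 -0.2164  0.0135]
```

View pics/w2.png

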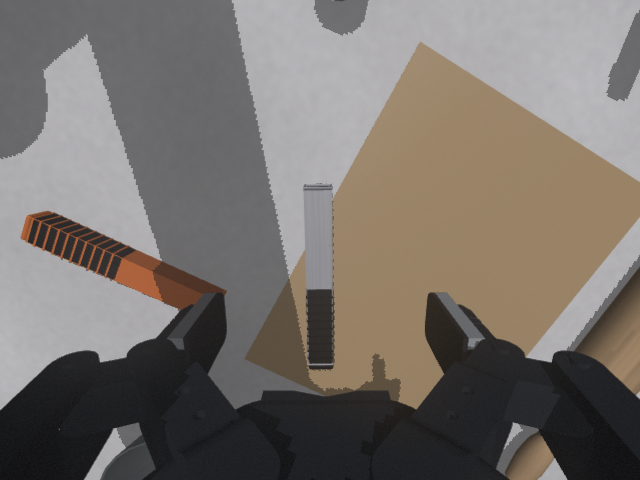

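The grey tube stands upright in view, with its mouth at row 187 (columns 304–332) and its cap at row 366. The orange one is off to the left.

```bash
python3 - <<'E'
from h import *
c=np.load('cam2.npy',allow_pickle=True).item()
g=cv2.cvtColor(cv2.imread('pics/w2.png'),cv2.COLOR_BGR2GRAY).astype(int)
for r in (200,230,260,280,310,340,355): print(r,'L',g[r,298:314].tolist(),'R',g[r,326:340].tolist())
print(g[180:196,318].tolist(),g[356:376,321].tolist())
for uv in [(318,185),(321,367)]: print(onz(c,uv,.027))
E
```

```text
200 L [173, 174, 175, 175, 175, 170, 147, 148, 147, 148, 151, 151, 149, 147, 147, 149] R [151, 151, 149, 148, 147, 147, 141, 137, 138, 137, 136, 137, 137, 137]
230 L [175, 177, 177, 177, 176, 176, 164, 147, 146, 145, 147, 148, 146, 145, 144, 146] R [147, 149, 148, 146, 144, 141, 119, 136, 136, 137, 136, 135, 136, 136]
260 L [161, 136, 135, 136, 134, 136, 135, 141, 145, 143, 143, 144, 144, 145, 143, 144] R [143, 146, 146, 145, 141, 139, 123, 97, 135, 135, 134, 135, 135, 135]
280 L [134, 134, 134, 134, 133, 134, 134, 135, 142, 142, 142, 141, 142, 142, 142, 141] R [142, 145, 145, 145, 141, 140, 130, 135, 135, 134, 136, 134, 134, 135]
310 L [133, 132, 132, 131, 133, 133, 133, 128, 106, 110, 49, 45, 48, 48, 47, 47] R [48, 49, 51, 46, 50, 69, 110, 65, 99, 133, 132, 133, 133, 134]
340 L [82, 82, 81, 81, 97, 132, 132, 131, 126, 85, 86, 45, 45, 45, 45, 42] R [46, 44, 47, 47, 45, 57, 89, 75, 94, 132, 133, 133, 134, 132]
355 L [81, 83, 80, 81, 81, 81, 92, 132, 132, 127, 89, 44, 43, 44, 42, 41] R [43, 44, 43, 43, 45, 49, 65, 73, 92, 133, 133, 132, 132, 132]
[178, 178, 177, 143, 153, 127, 94, 134, 115, 92, 122, 144, 148, 148, 148, 146] [43, 41, 41, 43, 44, 43, 43, 86, 143, 82, 45, 40, 40, 119, 130, 132, 131, 131, 132, 131]
[ 0.43925996 -0.18744183  0.027     ]
[ 0.51471316 -0.37088886  0.027     ]
```

```bash
python3 - <<'E'
from h import *
c=np.load('cam2.npy',allow_pickle=True).item()
P=[onz(c,uv,.027) for uv in [(318.5,200.5),(319.5,280.5),(320.9,355.5),(318.3,183.5),(321.1,366.3)]]
for p in P: print(p.round(4))
d=P[0]-P[2]; y=np.degrees(np.arctan2(d[1],d[0])); print(y,np.linalg.norm(P[3]-P[4]), (P[3]+P[4])/2)
u=np.array([np.cos(np.radians(y)),np.sin(np.radians(y)),0]); C=(P[3]+P[4])/2; G=C+.02*u
print('grip',G); G[2]=-0.001+.002; plan([G[0],G[1],.0],y,8)
print(env.get_state()['tcp_pos'])
E
```

```text
[ 0.445  -0.2009  0.027 ]
[ 0.4758 -0.2765  0.027 ]
[ 0.5093 -0.3574  0.027 ]
[ 0.439 -0.186  0.027]
[ 0.5145 -0.37    0.027 ]
112.31208302538123 0.19885950185982942 [ 0.47674952 -0.27802864  0.027     ]
grip [ 0.4691565  -0.25952605  0.027     ]
[-0.023, -0.003, 0.1, 0.0, -0.0, -0.0004, 0.0]
[-0.023, -0.003, 0.1, 0.0, -0.0, -0.0004, 0.0]
[-0.023, -0.003, 0.1, 0.0, -0.0, -0.0004, 0.0]
[-0.023, -0.003, 0.1, 0.0, -0.0, -0.0004, 0.0]
[-0.023, -0.003, 0.1, 0.0, -0.0, -0.0004, 0.0]
[-0.023, -0.003, 0.1, 0.0, -0.0, -0.0004, 0.0]
[-0.023, -0.003, 0.1, 0.0, -0.0, -0.0004, 0.0]
[-0.023, -0.003, 0.1, 0.0, -0.0, -0.0004, 0.0]
[ 0.45774873 -0.21526575  0.20078222]
```

Call:
{"op": "jog_arm", "data": {"increments": [[[-0.046,-0.006,0.1,0,0,-0.0008,0],[-0.046,-0.006,0.1,0,0,-0.0008,0],[-0.046,-0.006,0.1,0,0,-0.0008,0],[-0.046,-0.006,0.1,0,0,-0.0008,0],[0,0,0.1,0,0,0,0],[0,0,0.1,0,0,0,0],[0,0,0.1,0,0,0,0],[0,0,0.06,0,0,0,0],[0,0,0.027,0,0,0,0],[0,0,0,0,0,0,0],[0,0,0,0,0,0,0],[0,0,0,0,0,0,0]]]}}

```text
clock: 5.8
tcp_pos: [0.4699, -0.2611, 0.0051]
orientation: [0.001, 0.558, 0.83, -0.0]
wrist_force: [-0.6, 0.1, 1.2]
finger_gap: 0.0856
grip_force: 0.0
```

Call:
{"op": "jog_arm", "data": {"increments": [[[0,0,0,0,0,0,150],[0,0,0,0,0,0,200],[0,0,0,0,0,0,255],[0,0,0,0,0,0,255],[0,0,0,0,0,0,255],[0,0,0,0,0,0,255],[0,0,0,0,0,0,255],[0,0,0,0,0,0,255]]], "force": 40}}

```text
clock: 6.6
tcp_pos: [0.4693, -0.2606, 0.0043]
orientation: [0.0, 0.558, 0.83, 0.0]
wrist_force: [0.2, 0.5, 4.1]
finger_gap: 0.0262
grip_force: 41.2
```

Call:
{"op": "jog_arm", "data": {"increments": [[[0,0,-0.05,0,0,0,255],[0,0,-0.1,0,0,0,255],[0,0,-0.1,0,0,0,255],[0,0,-0.05,0,0,0,255],[0,0,0,0,0,0,255],[0,0,0,0,0,0,255]]]}}

```text
clock: 7.2
tcp_pos: [0.4687, -0.2603, 0.0785]
orientation: [-0.0, 0.558, 0.83, 0.0]
wrist_force: [-0.8, -0.7, -2.1]
finger_gap: 0.0263
grip_force: 40.5
```

```bash
python3 -c "
from h import *
plan([.656,-.0473,.0658],97.3,14,255)"
```

```text
[0.036, 0.073, 0.004, -0.0, -0.0, 0.0059, 255.0]
[0.037, 0.072, 0.004, -0.0, -0.0, 0.0059, 255.0]
[0.039, 0.071, 0.004, -0.0, -0.0, 0.0059, 255.0]
[0.04, 0.07, 0.004, -0.0, -0.0, 0.0059, 255.0]
[0.041, 0.07, 0.004, -0.0, -0.0, 0.0059, 255.0]
[0.043, 0.069, 0.004, -0.0, -0.0, 0.0059, 255.0]
[0.044, 0.068, 0.004, -0.0, -0.0, 0.0059, 255.0]
[0.045, 0.067, 0.004, -0.0, -0.0, 0.0059, 255.0]
[0.046, 0.066, 0.004, -0.0, -0.0, 0.0059, 255.0]
[0.048, 0.066, 0.004, -0.0, -0.0, 0.0059, 255.0]
[0.049, 0.065, 0.004, -0.0, -0.0, 0.0059, 255.0]
[0.05, 0.064, 0.004, -0.0, -0.0, 0.0059, 255.0]
[0.051, 0.063, 0.004, -0.0, -0.0, 0.0059, 255.0]
[0.052, 0.062, 0.004, -0.0, -0.0, 0.0059, 255.0]
```

Call:
{"op": "jog_arm", "data": {"increments": [[[0.036,0.073,0.0036,0,0,0.0059,255],[0.037,0.072,0.0036,0,0,0.0059,255],[0.039,0.071,0.0036,0,0,0.0059,255],[0.04,0.07,0.0036,0,0,0.0059,255],[0.041,0.07,0.0036,0,0,0.0059,255],[0.043,0.069,0.0036,0,0,0.0059,255],[0.044,0.068,0.0036,0,0,0.0059,255],[0.045,0.067,0.0036,0,0,0.0059,255],[0.046,0.066,0.0036,0,0,0.0059,255],[0.048,0.066,0.0036,0,0,0.0059,255],[0.049,0.065,0.0036,0,0,0.0059,255],[0.05,0.064,0.0036,0,0,0.0059,255],[0.051,0.063,0.0036,0,0,0.0059,255],[0.052,0.062,0.0036,0,0,0.0059,255],[0,0,0,0,0,0,255],[0,0,0,0,0,0,255],[0,0,0,0,0,0,255],[0,0,0,0,0,0,255]]]}}

```text
clock: 9.0
tcp_pos: [0.6559, -0.0484, 0.066]
orientation: [-0.0, 0.661, 0.751, -0.0]
wrist_force: [0.3, -0.6, -2.1]
finger_gap: 0.026
grip_force: 40.4
```

```bash
python3 - <<'E'
from h import *
s=env.get_state();print(s['tcp_pos'],s['orientation'],np.degrees(np.arctan2(*q2R(s['orientation'])[[1,0],0])))
c=shot('wrist'); np.save('cam3.npy',{k:c[k] for k in ['R','p','fx','fy','cx','cy']},allow_pickle=True)
cv2.imwrite('pics/w3full.png',c['pixels'][:,:,::-1])
cv2.imwrite('pics/w3.png',cv2.resize(c['pixels'][30:330,220:420,::-1],None,fx=3,fy=2,interpolation=cv2.INTER_NEAREST))
u=np.array([np.cos(np.radians(97.3)),np.sin(np.radians(97.3)),0]);S=np.array([.6363,.1075,.075])
print('expected stub end top',proj(c,S-.053*u+[0,0,.01]),'button',proj(c,S))
E
```

```text
[ 0.65586969 -0.04839046  0.06595472] [-4.74203367e-04  6.60654838e-01  7.50689588e-01 -3.19031646e-04] 97.30030709599795
expected stub end top [328.55275949  28.89859516] button [ 328.67526731 -152.96336127]
```

View pics/w3.png

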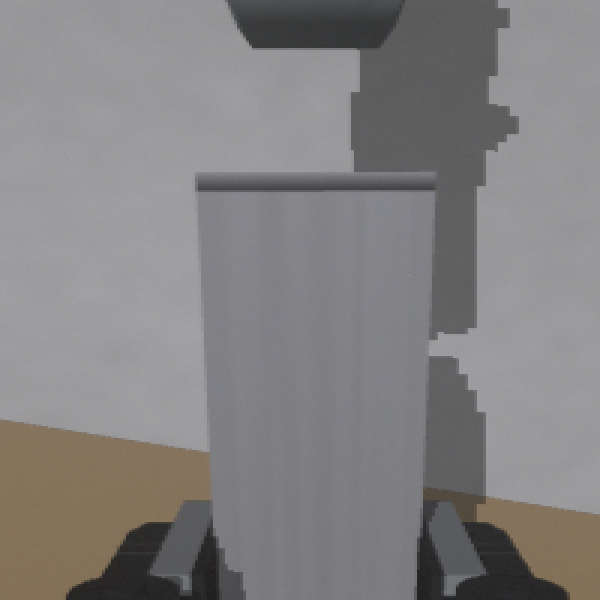

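The mouth centre (crop column 316) and the stub end centre (316) line up, and the tube is parallel to the tool. I'll slide it on gently.

Call:
{"op": "jog_arm", "data": {"increments": [[[0.04,0,0,0,0,0,255],[0.02,0,0,0,0,0,255],[0.012,0,0,0,0,0,255],[0.012,0,0,0,0,0,255],[0.012,0,0,0,0,0,255],[0.012,0,0,0,0,0,255],[0.012,0,0,0,0,0,255],[0.012,0,0,0,0,0,255],[0,0,0,0,0,0,255]]]}}

```text
clock: 9.95
tcp_pos: [0.6524, -0.0146, 0.0664]
orientation: [-0.0, 0.66, 0.751, 0.0]
wrist_force: [0.3, -0.4, -1.4]
finger_gap: 0.0264
grip_force: 40.4
```

Call:
{"op": "jog_arm", "data": {"increments": [[[0.016,0,0,0,0,0,255],[0.016,0,0,0,0,0,255],[0.016,0,0,0,0,0,255],[0.016,0,0,0,0,0,255],[0.016,0,0,0,0,0,255],[0.016,0,0,0,0,0,255],[0.016,0,0,0,0,0,255],[0,0,0,0,0,0,255],[0,0,0,0,0,0,255]]]}}

```text
clock: 10.85
tcp_pos: [0.6489, 0.0129, 0.0665]
orientation: [0.0, 0.66, 0.751, 0.0]
wrist_force: [-0.6, -0.6, -2.3]
finger_gap: 0.0262
grip_force: 40.4
```

Call:
{"op": "jog_arm", "data": {"increments": [[[0.01,0,0,0,0,0,255],[0.008,0,0,0,0,0,255],[0.004,0,0,0,0,0,255],[0.004,0,0,0,0,0,255],[0.002,0,0,0,0,0,255],[0,0,0,0,0,0,255]]]}}

```text
clock: 11.45
tcp_pos: [0.6479, 0.0198, 0.0664]
orientation: [-0.0, 0.66, 0.751, 0.0]
wrist_force: [-0.2, -0.5, -2.4]
finger_gap: 0.0264
grip_force: 40.4
```

Call:
{"op": "jog_arm", "data": {"increments": [[[0.003,0,0,0,0,0,255],[0.002,0,0,0,0,0,255],[0.002,0,0,0,0,0,255],[0,0,0,0,0,0,255]]]}}

```text
clock: 11.85
tcp_pos: [0.6477, 0.0215, 0.0664]
orientation: [-0.0, 0.66, 0.751, 0.0]
wrist_force: [-1.0, -0.3, -1.8]
finger_gap: 0.0258
grip_force: 40.4
```

Call:
{"op": "jog_arm", "data": {"increments": [[[0.002,0,0,0,0,0,255],[0.002,0,0,0,0,0,255],[0,0,0,0,0,0,255]]]}}

```text
clock: 12.15
tcp_pos: [0.6476, 0.0225, 0.0664]
orientation: [-0.0, 0.66, 0.751, 0.0]
wrist_force: [-1.3, -0.3, -1.5]
finger_gap: 0.0264
grip_force: 40.4
```

Call:
{"op": "jog_arm", "data": {"increments": [[[0.002,0,0,0,0,0,255],[0.002,0,0,0,0,0,255],[0.002,0,0,0,0,0,255],[0,0,0,0,0,0,255]]]}}

```text
clock: 12.55
tcp_pos: [0.6474, 0.024, 0.0664]
orientation: [-0.0, 0.66, 0.751, 0.0]
wrist_force: [-0.2, 0.5, -2.3]
finger_gap: 0.0262
grip_force: 40.4
```

Call:
{"op": "jog_arm", "data": {"increments": [[[0.002,0,0,0,0,0,255],[0.002,0,0,0,0,0,255],[0,0,0,0,0,0,255]]]}}

```text
clock: 12.85
tcp_pos: [0.6472, 0.025, 0.0664]
orientation: [-0.0, 0.66, 0.751, 0.0]
wrist_force: [-1.6, -0.7, -2.1]
finger_gap: 0.0262
grip_force: 40.4
```

Call:
{"op": "jog_arm", "data": {"increments": [[[0.002,0,0,0,0,0,255],[0.002,0,0,0,0,0,255],[0,0,0,0,0,0,255]]]}}

```text
clock: 13.15
tcp_pos: [0.6471, 0.0256, 0.0664]
orientation: [0.0, 0.66, 0.751, -0.0]
wrist_force: [-1.8, -2.5, -2.1]
finger_gap: 0.0264
grip_force: 40.4
```

```bash
python3 - <<'E'
from h import *
c=shot('top','top2.png');d=shot('scene','scene2.png')
a=cv2.resize(d['pixels'][200:330,330:470,::-1],None,fx=4,fy=4,interpolation=cv2.INTER_CUBIC)
cv2.imwrite('pics/s2.png',a)
print(env.get_state()['wrist_force'])
for P in ([.6363,.1075,.075],): print(proj(d,P))
E
```

```text
[-1.02423073 -2.68918824 -2.44763684]
[416.29959397 253.7496886 ]
```

View pics/s2.png

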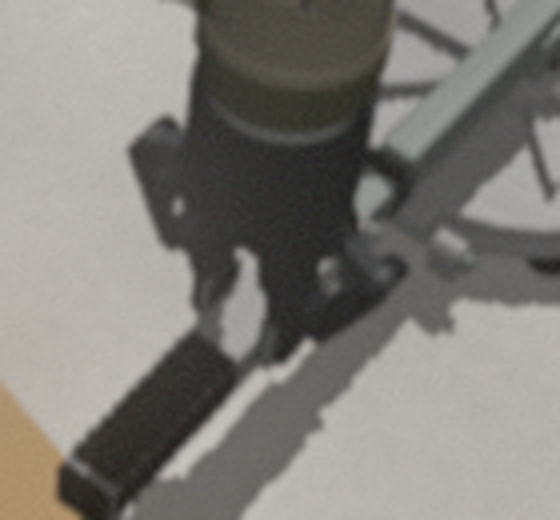

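Contact at −2.7 N, so the mouth is on the button. I'll let go, rise, and look at where the pad has to go.

Call:
{"op": "jog_arm", "data": {"increments": [[[0,0,0,0,0,0,150],[0,0,0,0,0,0,100],[0,0,0,0,0,0,0],[0,0,0,0,0,0,0],[0,0,0,0,0,0,0],[0,0,-0.08,0,0,0,0],[0,0,-0.1,0,0,0,0],[0,0,-0.1,0,0,0,0],[0.1,0,0,0,0,0,0],[0.1,0,0,0,0,0,0],[0,0,0,0,0,0,0],[0,0,0,0,0,0,0],[0,0,0,0,0,0,0],[0,0,0,0,0,0,0]]]}}

```text
clock: 14.65
tcp_pos: [0.6409, 0.0747, 0.1363]
orientation: [-0.0, 0.661, 0.751, -0.0]
wrist_force: [-0.1, 0.0, -0.3]
finger_gap: 0.0852
grip_force: 0.0
```

```bash
python3 - <<'E'
from h import *
s=env.get_state();print(s['tcp_pos'],s['finger_gap'],s['wrist_force'])
c=shot('wrist','w4full.png'); np.save('cam4.npy',{k:c[k] for k in ['R','p','fx','fy','cx','cy']},allow_pickle=True)
cv2.imwrite('pics/w4.png',cv2.resize(c['pixels'][100:300,220:440,::-1],None,fx=3,fy=3,interpolation=cv2.INTER_NEAREST))
print(proj(c,[.6363,.1075,.075]))
E
```

```text
[0.64088175 0.07467738 0.13626387] 0.0852417999531028 [-0.1124865   0.01567737 -0.31454968]
[325.81732918 203.92675285]
```

View pics/w4.png

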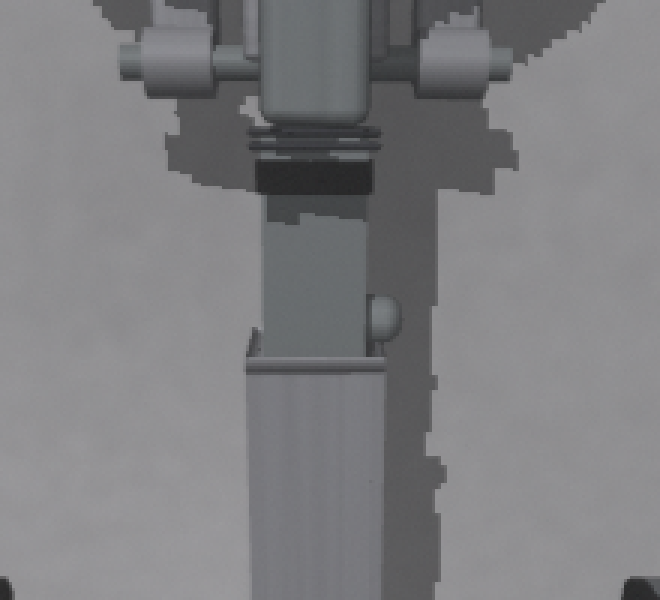

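The mouth is up against the button: mouth edge at crop row 358, button centre at crop (383,318).

```bash
python3 - <<'E'
from h import *
c=np.load('cam4.npy',allow_pickle=True).item(); s=env.get_state(); T=q2R(s['orientation'])
for n,uv,z in [('mouth',(325.2,219.6),.0887),('button',(348,206.2),.075),('btn near edge',(348,214.2),.075),('btn far',(348,198),.075),('axis stub',(325.3,190),.085),('tubeaxis',(325.3,260),.0885)]:
    P=onz(c,uv,z); print(n,P.round(4),'tool',(T.T@(P-s['tcp_pos'])).round(4))
E
```

```text
mouth [0.6368 0.1007 0.0887] tool [ 0.0263 -0.0007  0.0476]
button [0.65   0.1078 0.075 ] tool [0.0317 0.0133 0.0613]
btn near edge [0.6507 0.1029 0.075 ] tool [0.0267 0.0133 0.0613]
btn far [0.6493 0.1128 0.075 ] tool [0.0367 0.0132 0.0613]
axis stub [0.6347 0.1172 0.085 ] tool [ 0.0429 -0.0007  0.0513]
tubeaxis [0.64   0.0761 0.0885] tool [ 0.0015 -0.0007  0.0478]
```

Call:
{"op": "jog_arm", "data": {"increments": [[[0.059,-0.0015,0,0,0,0,0],[0.059,-0.0015,0,0,0,0,0],[0,0,0,0,0,0,0],[0,0,0.08,0,0,0,0],[0,0,0.08,0,0,0,0],[0,0,0.08,0,0,0,0],[0,0,0.06,0,0,0,0],[0,0,0.029,0,0,0,0],[0,0,0,0,0,0,0],[0,0,0,0,0,0,0],[0,0,0,0,0,0,0]]]}}

```text
clock: 15.8
tcp_pos: [0.6371, 0.1048, 0.0554]
orientation: [0.001, 0.66, 0.751, 0.001]
wrist_force: [-0.3, 0.7, -0.1]
finger_gap: 0.0853
grip_force: 0.0
```

Call:
{"op": "jog_arm", "data": {"increments": [[[0,0,0,0,0,0,120],[0,0,0,0,0,0,140],[0,0,0,0,0,0,160],[0,0,0,0,0,0,180],[0,0,0,0,0,0,255],[0,0,0,0,0,0,255],[0,0,0,0,0,0,255],[0,0,0,0,0,0,255]]], "force": 40}}

```text
clock: 16.6
tcp_pos: [0.637, 0.1047, 0.0547]
orientation: [0.001, 0.66, 0.751, 0.001]
wrist_force: [1.6, -0.1, 3.1]
finger_gap: 0.0265
grip_force: 42.5
```

Call:
{"op": "jog_arm", "data": {"increments": [[[0.004,0,0,0,0,0,255],[0.004,0,0,0,0,0,255],[0.004,0,0,0,0,0,255],[0.004,0,0,0,0,0,255],[0,0,0,0,0,0,255]]]}}

```text
clock: 17.1
tcp_pos: [0.6366, 0.1075, 0.0546]
orientation: [0.001, 0.661, 0.751, -0.0]
wrist_force: [3.3, -5.5, 3.1]
finger_gap: 0.0263
grip_force: 41.9
```

Call:
{"op": "jog_arm", "data": {"increments": [[[0.004,0,0,0,0,0,255],[0.004,0,0,0,0,0,255],[0.004,0,0,0,0,0,255],[0.004,0,0,0,0,0,255],[0,0,0,0,0,0,255]]]}}

```text
clock: 17.6
tcp_pos: [0.6362, 0.1113, 0.0547]
orientation: [0.001, 0.661, 0.751, -0.0]
wrist_force: [2.6, -4.9, 2.8]
finger_gap: 0.0263
grip_force: 41.9
```

Call:
{"op": "jog_arm", "data": {"increments": [[[0.006,0,0,0,0,0,255],[0.006,0,0,0,0,0,255],[0.006,0,0,0,0,0,255],[0.006,0,0,0,0,0,255],[0.006,0,0,0,0,0,255],[0.006,0,0,0,0,0,255],[0.004,0,0,0,0,0,255],[0,0,0,0,0,0,255],[0,0,0,0,0,0,255]]]}}

```text
clock: 18.5
tcp_pos: [0.6349, 0.1213, 0.0547]
orientation: [0.001, 0.661, 0.751, -0.0]
wrist_force: [4.0, -4.9, 3.9]
finger_gap: 0.026
grip_force: 41.9
```

The mouth has passed the button. I'll regrip about 55 mm behind it, clear of the hole.

Call:
{"op": "jog_arm", "data": {"increments": [[[0,0,0,0,0,0,150],[0,0,0,0,0,0,50],[0,0,0,0,0,0,0],[0,0,0,0,0,0,0],[-0.06,0,0,0,0,0,0],[-0.06,0,0,0,0,0,0],[-0.06,0,0,0,0,0,0],[-0.052,0,0,0,0,0,0],[0,0,0,0,0,0,0],[0,0,0,0,0,0,0],[0,0,0,0,0,0,150],[0,0,0,0,0,0,200],[0,0,0,0,0,0,255],[0,0,0,0,0,0,255],[0,0,0,0,0,0,255],[0,0,0,0,0,0,255],[0,0,0,0,0,0,255]]], "force": 60}}

```text
clock: 20.2
tcp_pos: [0.6419, 0.0655, 0.0544]
orientation: [0.0, 0.66, 0.751, 0.001]
wrist_force: [2.0, 2.3, 0.5]
finger_gap: 0.0263
grip_force: 59.9
```

```bash
python3 - <<'E'
from h import *
s=env.get_state(); c=shot('wrist','w5full.png'); T=q2R(s['orientation'])
g=cv2.cvtColor(c['pixels'],cv2.COLOR_RGB2GRAY).astype(int)
u=np.array([np.cos(np.radians(97.3)),np.sin(np.radians(97.3)),0]);S=np.array([.6363,.1075,.075])
print(s['tcp_pos'],'TCP stub x',(s['tcp_pos']-S)@u)
for x in (0,.006,.012,.018,.0255): print(x,proj(c,S+x*u+[0,0,.0135]))
r0=int(proj(c,S+.0115*u+[0,0,.0135])[1]); print(r0,g[max(0,r0-30):r0+30,325].tolist())
cv2.imwrite('pics/w5.png',cv2.resize(c['pixels'][0:300,200:450,::-1],None,fx=2,fy=2))
E
```

```text
[0.64194678 0.0654817  0.05441928] TCP stub x -0.04239522274574215
0 [326.92023164 224.27249759]
0.006 [326.96066607 206.37450986]
0.012 [327.00230725 187.94236787]
0.018 [327.04521    168.95179714]
0.0255 [327.10070157 144.38888588]
189 [74, 73, 112, 115, 114, 115, 115, 113, 114, 113, 113, 113, 113, 115, 115, 114, 115, 114, 115, 113, 113, 113, 114, 115, 114, 114, 112, 113, 113, 113, 114, 112, 113, 113, 137, 124, 115, 109, 98, 90, 82, 74, 70, 76, 123, 128, 128, 127, 127, 129, 127, 128, 128, 127, 128, 128, 127, 127, 127, 128]
```

View pics/w5.png

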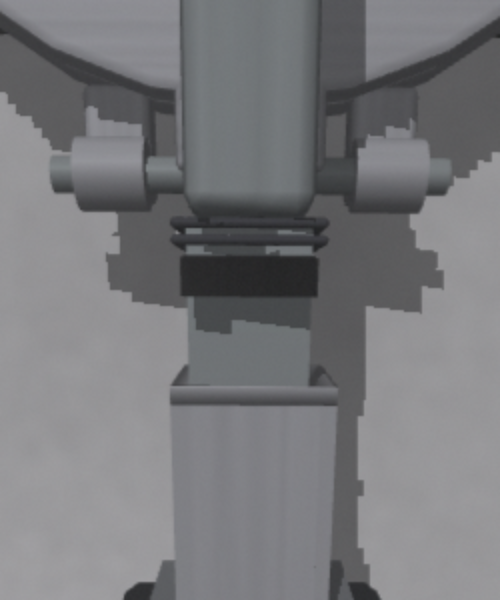

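The mouth is at about +10 mm and the button is under the tube. Now I push on to the collar.

Call:
{"op": "jog_arm", "data": {"increments": [[[0.008,0,0,0,0,0,255],[0.008,0,0,0,0,0,255],[0.008,0,0,0,0,0,255],[0.008,0,0,0,0,0,255],[0.008,0,0,0,0,0,255],[0.008,0,0,0,0,0,255],[0.006,0,0,0,0,0,255],[0.004,0,0,0,0,0,255],[0,0,0,0,0,0,255]]]}}

```text
clock: 21.15
tcp_pos: [0.6403, 0.0787, 0.0547]
orientation: [0.001, 0.66, 0.751, -0.0]
wrist_force: [2.4, -3.1, 1.3]
finger_gap: 0.0262
grip_force: 60.0
```

Call:
{"op": "jog_arm", "data": {"increments": [[[0.004,0,0,0,0,0,255],[0.004,0,0,0,0,0,255],[0,0,0,0,0,0,255]]]}}

```text
clock: 21.45
tcp_pos: [0.6402, 0.0798, 0.0547]
orientation: [0.002, 0.661, 0.751, -0.001]
wrist_force: [3.5, -5.7, 1.6]
finger_gap: 0.0258
grip_force: 60.0
```

Call:
{"op": "jog_arm", "data": {"increments": [[[0.004,0,0,0,0,0,255],[0.004,0,0,0,0,0,255],[0.003,0,0,0,0,0,255],[0,0,0,0,0,0,255]]]}}

```text
clock: 21.85
tcp_pos: [0.6397, 0.0818, 0.0547]
orientation: [0.002, 0.661, 0.75, -0.001]
wrist_force: [3.2, -8.5, 1.1]
finger_gap: 0.026
grip_force: 60.1
```

Call:
{"op": "jog_arm", "data": {"increments": [[[0.003,0,0,0,0,0,255],[0,0,0,0,0,0,255]]]}}

```text
clock: 22.05
tcp_pos: [0.6397, 0.082, 0.0547]
orientation: [0.002, 0.661, 0.75, -0.001]
wrist_force: [2.7, -10.8, 1.3]
finger_gap: 0.0263
grip_force: 60.1
```

Call:
{"op": "jog_arm", "data": {"increments": [[[0.003,0,0,0,0,0,255],[0,0,0,0,0,0,255]]]}}

```text
clock: 22.25
tcp_pos: [0.6396, 0.0823, 0.0547]
orientation: [0.003, 0.661, 0.75, -0.002]
wrist_force: [3.3, -11.8, 1.6]
finger_gap: 0.0263
grip_force: 60.1
```

Call:
{"op": "jog_arm", "data": {"increments": [[[0.004,0,0,0,0,0,255],[0,0,0,0,0,0,255]]]}}

```text
clock: 22.45
tcp_pos: [0.6396, 0.0828, 0.0548]
orientation: [0.003, 0.661, 0.75, -0.002]
wrist_force: [4.2, -12.6, 2.1]
finger_gap: 0.0263
grip_force: 60.1
```

Call:
{"op": "jog_arm", "data": {"increments": [[[0.004,0,0,0,0,0,255],[0,0,0,0,0,0,255]]]}}

```text
clock: 22.65
tcp_pos: [0.6395, 0.0833, 0.0548]
orientation: [0.003, 0.662, 0.75, -0.002]
wrist_force: [4.6, -14.4, 0.9]
finger_gap: 0.0263
grip_force: 60.1
```

```bash
python3 - <<'E'
from h import *
s=env.get_state(); c=shot('wrist','w6full.png')
u=np.array([np.cos(np.radians(97.3)),np.sin(np.radians(97.3)),0]);v=np.array([u[1],-u[0],0]);S=np.array([.6363,.1075,.075])
print(s['tcp_pos'],(s['tcp_pos']-S)@u,s['wrist_force'])
b=proj(c,S+.016*v).astype(int); print(b)
print(c['pixels'][b[1]-3:b[1]+4:3,b[0]-25:b[0]+25,0].tolist())
E
```

```text
[0.63953253 0.08333357 0.05476236] -0.024381291825791497 [  4.55714774 -14.42946475   0.94722808]
[368 262]
[[130, 132, 132, 130, 131, 130, 130, 131, 130, 130, 131, 131, 129, 130, 130, 129, 128, 126, 127, 128, 128, 126, 121, 82, 68, 66, 67, 81, 95, 96, 95, 94, 95, 96, 108, 153, 154, 153, 154, 153, 152, 151, 151, 151, 150, 152, 152, 152, 151, 152], [130, 130, 131, 131, 132, 130, 132, 132, 130, 130, 130, 130, 130, 131, 130, 129, 127, 127, 127, 127, 128, 128, 124, 111, 99, 69, 66, 69, 94, 94, 94, 95, 95, 96, 108, 154, 154, 152, 153, 153, 152, 152, 152, 152, 151, 151, 150, 151, 151, 152], [130, 131, 132, 132, 131, 130, 130, 130, 131, 131, 130, 129, 131, 130, 131, 126, 128, 127, 126, 127, 127, 128, 126, 112, 104, 97, 88, 79, 86, 95, 95, 95, 95, 96, 106, 153, 153, 153, 153, 153, 152, 153, 152, 151, 150, 150, 150, 151, 150, 151]]
```

```bash
python3 - <<'E'
from h import *
g=cv2.imread('pics/w6full.png')[:,:,2].astype(int)
for r in range(236,300,4): print(r,g[r,360:380].tolist())
E
```

```text
236 [126, 126, 127, 127, 127, 128, 124, 101, 95, 94, 94, 94, 94, 95, 94, 95, 94, 104, 141, 94]
240 [127, 127, 127, 126, 127, 128, 124, 96, 96, 95, 96, 94, 97, 95, 96, 95, 95, 106, 152, 152]
244 [127, 127, 128, 126, 127, 128, 124, 94, 96, 95, 95, 96, 96, 95, 95, 94, 95, 107, 151, 153]
248 [127, 126, 127, 126, 127, 127, 116, 94, 95, 94, 95, 93, 94, 95, 94, 95, 95, 108, 152, 152]
252 [128, 127, 128, 128, 128, 126, 109, 95, 96, 94, 94, 94, 94, 94, 95, 94, 95, 107, 152, 150]
256 [127, 127, 126, 126, 127, 122, 80, 65, 77, 95, 95, 95, 95, 96, 95, 95, 95, 107, 153, 153]
260 [127, 128, 127, 128, 127, 123, 84, 70, 68, 69, 80, 93, 96, 97, 95, 96, 96, 108, 155, 154]
264 [128, 126, 127, 127, 127, 128, 112, 105, 97, 89, 77, 86, 95, 96, 95, 96, 94, 108, 154, 155]
268 [127, 127, 127, 127, 126, 113, 107, 99, 93, 84, 77, 95, 96, 95, 95, 96, 96, 95, 94, 95]
272 [127, 126, 128, 127, 126, 111, 89, 80, 76, 79, 94, 95, 94, 96, 94, 95, 94, 94, 95, 93]
276 [126, 128, 127, 128, 123, 90, 73, 94, 95, 95, 96, 95, 94, 94, 96, 96, 93, 94, 95, 96]
280 [127, 127, 127, 126, 122, 86, 70, 71, 69, 73, 82, 96, 94, 96, 97, 96, 96, 95, 96, 95]
284 [127, 126, 126, 127, 121, 65, 62, 62, 64, 62, 68, 93, 95, 95, 94, 95, 94, 95, 94, 95]
288 [126, 127, 128, 126, 121, 63, 62, 62, 62, 67, 92, 92, 92, 95, 94, 93, 92, 93, 94, 94]
292 [126, 127, 126, 124, 104, 61, 62, 63, 68, 93, 90, 92, 91, 88, 64, 45, 47, 48, 45, 47]
296 [126, 126, 127, 122, 89, 62, 61, 66, 91, 93, 91, 92, 91, 92, 92, 84, 47, 46, 45, 47]
```

Call:
{"op": "jog_arm", "data": {"increments": [[[0.004,0,0,0,0,0,255],[0,0,0,0,0,0,255]]]}}

```text
clock: 22.9
tcp_pos: [0.6395, 0.0838, 0.0548]
orientation: [0.003, 0.662, 0.75, -0.002]
wrist_force: [3.7, -15.6, 0.5]
finger_gap: 0.0261
grip_force: 60.1
```

```bash
cat > b.py <<'E'
from h import *
s=env.get_state(); c=shot('wrist','w7full.png'); g=c['pixels'][:,:,0].astype(int)
u=np.array([np.cos(np.radians(97.3)),np.sin(np.radians(97.3)),0]);v=np.array([u[1],-u[0],0]);S=np.array([.6363,.1075,.075])
print(s['tcp_pos'],(s['tcp_pos']-S)@u,s['wrist_force'])
for d in (.0135,.016,.018): print(d,proj(c,S+d*v),proj(c,S+.0135*v+[0,0,.0135]))
for r in range(248,284,4): print(r,g[r,360:380].tolist())
E
python3 b.py
```

```text
[0.63946201 0.08380114 0.05479452] -0.023908548721474063 [  3.6810829  -15.55620889   0.51233365]
0.0135 [361.64926754 263.38846962] [365.73203658 276.83179984]
0.016 [368.12678732 263.3672788 ] [365.73203658 276.83179984]
0.018 [373.3087625  263.35032627] [365.73203658 276.83179984]
248 [127, 128, 126, 127, 127, 128, 116, 93, 95, 95, 95, 95, 95, 95, 97, 95, 94, 107, 153, 152]
252 [127, 126, 128, 126, 127, 125, 109, 94, 93, 95, 95, 96, 94, 95, 93, 95, 95, 108, 151, 152]
256 [127, 127, 127, 127, 127, 121, 81, 81, 95, 94, 93, 93, 95, 95, 95, 93, 95, 107, 153, 153]
260 [128, 127, 128, 127, 128, 124, 83, 69, 66, 71, 95, 96, 93, 95, 96, 95, 96, 108, 153, 154]
264 [127, 126, 128, 128, 127, 126, 114, 103, 95, 86, 69, 95, 94, 94, 96, 95, 94, 109, 154, 152]
268 [127, 127, 127, 126, 125, 114, 108, 101, 93, 86, 75, 88, 96, 95, 96, 95, 95, 95, 98, 103]
272 [128, 128, 126, 128, 125, 111, 95, 87, 80, 76, 86, 97, 96, 96, 95, 94, 94, 95, 95, 94]
276 [126, 127, 127, 128, 123, 94, 68, 69, 85, 96, 96, 95, 95, 95, 95, 94, 95, 95, 93, 95]
280 [126, 127, 127, 127, 122, 83, 71, 72, 70, 73, 81, 95, 95, 95, 95, 95, 96, 95, 94, 95]
```

The button's tip shows out through the side, within a pixel or so of its fully-out place. I'll release and check.

Call:
{"op": "jog_arm", "data": {"increments": [[[-0.002,0,0,0,0,0,255],[0,0,0,0,0,0,200],[0,0,0,0,0,0,100],[0,0,0,0,0,0,0],[0,0,0,0,0,0,0],[0,0,0,0,0,0,0],[0,0,-0.08,0,0,0,0],[0,0,-0.1,0,0,0,0],[0,0,-0.1,0,0,0,0],[0,0,-0.05,0,0,0,0],[0,0,0,0,0,0,0],[0,0,0,0,0,0,0],[0,0,0,0,0,0,0]]]}}

```text
clock: 24.25
tcp_pos: [0.6374, 0.0881, 0.135]
orientation: [-0.001, 0.66, 0.751, -0.001]
wrist_force: [0.4, 0.0, -0.1]
finger_gap: 0.0856
grip_force: 0.0
```

```bash
python3 - <<'E'
from h import *
s=env.get_state(); c=shot('wrist','w8full.png'); print(s['tcp_pos'],s['wrist_force'],s['finger_gap'])
u=np.array([np.cos(np.radians(97.3)),np.sin(np.radians(97.3)),0]);S=np.array([.6363,.1075,.075])
p=proj(c,S).astype(int); print(p,[proj(c,S+x*u+[0,0,.0135]).round(1) for x in (.0255,.028,.030)])
cv2.imwrite('pics/w8.png',cv2.resize(c['pixels'][p[1]-90:p[1]+60,p[0]-80:p[0]+80,::-1],None,fx=4,fy=4,interpolation=cv2.INTER_NEAREST))
E
```

```text
[0.63741057 0.08810599 0.13497792] [ 0.42609711  0.02986755 -0.05622407] 0.08559123451797145
[328 226] [array([329.2, 187.6]), array([329.3, 183.1]), array([329.3, 179.5])]
```

View pics/w8.png

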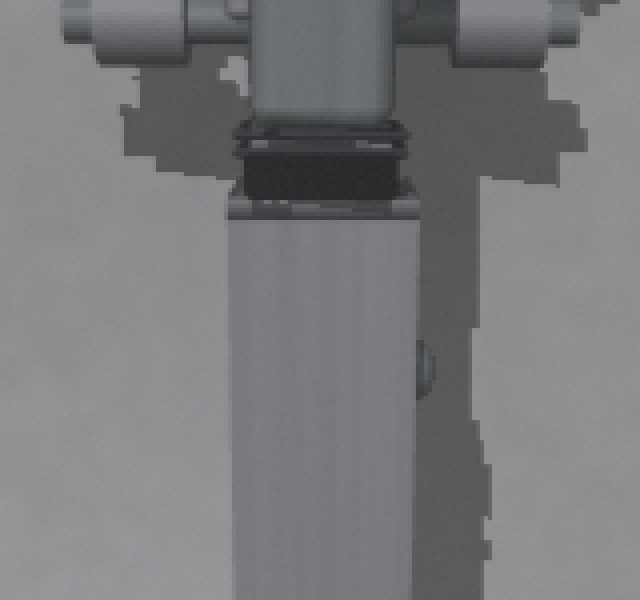

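The button's dome stands out through the tube's side at crop (425,370). The mouth sits against the collar at row 200, and the tube is straight and released. I'll hand it in.

```bash
python3 -c "
from workcell import ticket
print(ticket.hand_in())"
```

```text
the job is handed in; nothing more can be done
None
```

The handle is on the press's stub with the spring button out through its hole; I released it and handed the job in at about 24 s on the robot clock, but the hand-in returned no verdict.

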